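# Free the indexed board holder: stow the setting block, then hold the index plunger out

### The job

The round table of the circuit-board holder has to be freed for turning: first put the steel setting block that stands on it back in its own slot of the wooden block rack (the empty slot that fits it, marked with the same two dots; not the bigger empty one), upright and fully down on the slot's floor, and let go of it. Only then grip the black knob of the holder's spring-loaded index plunger, pull it straight up as far as it goes and keep it there: the program finishes while still holding the knob up, with the pin clear of its hole. Leave everything else on the bench where it is.

Things in the scene. Friction and masses are not known exactly. Their poses are not given: they have to be found in the camera images.
- holder: Fixed board holder; origin on the bench under the centre of its round table (220 mm across, top 45 mm above the bench). A clamped circuit board, up to 56 mm above the bench, fills x -50..50, y -7..50 mm. Plunger axis at x 0, y +95 mm, in a bracket 78 mm high whose post (40 mm wide along x) is at y 115..145 mm; along x the knob is clear.
- index_pin (a joint): Vertical travel of the index plunger in m: 0 = pin seated 9 mm deep in its hole in the round table, 0.009 = pin just leaves the hole, 0.018 = fully pulled up, at a hard stop. A spring pulls it down with 3.5 N at 0, rising to about 10 N at the stop; it snaps back when let go.
- knob (a point): Centre, half-way up, of the plunger's black upright cylindrical knob, 28 mm across, 28 mm high; 104 mm above the bench when seated; moves up with the plunger. Below it is a steel barrel 20 mm across, 10 mm high, on the bracket. To be gripped from above.
- setting_block_center (a point): Centre (half-way up) of the medium steel setting block, 20 x 30 x 60 mm (own x, y, z), mass about 0.28 kg, two dots on top; it stands upright and loose on the holder's round table, on the side away from the plunger.
- slot2_floor (a point): Centre of the floor of the block's own slot: pocket 24 mm (own x) by 34 mm (own y), 16 mm deep, 2 mm chamfer, z up; floor 14 mm, rim 30 mm above the bench. It is in the middle of a wooden module 64 x 58 mm marked with two dots. Stowed, the block stands with its centre 30 mm above this point, its x along the slot's x (either way round).
- rack: Fixed plywood base of the block rack, 76 x 200 x 6 mm, origin under its centre. On it stand three slot modules in a row along its y, 60 mm apart, in varying order, marked with one, two and three dots.
- small_block_center (a point): Bystander: centre of the small setting block, 14 x 24 x 45 mm, already in its own slot of the rack. Leave alone.
- large_block_center (a point): Bystander: centre of the large setting block, 26 x 38 x 75 mm, standing on the bench near the rack on the robot's side. Its empty slot (30 x 42 mm) is the wrong one for the medium block. Leave alone.
- spool_a: Bystander: solder spool, 56 mm across, 26 mm high, at the far side; origin under its centre.
- spool_b: Bystander: another such solder spool.
- screwdriver: Bystander: black screwdriver 160 mm long lying on the bench beyond the holder; origin on its axis.
- cutters: Bystander: blue side cutters lying on the plywood work board at the left.
- spare_board: Bystander: small green circuit board lying on the plywood work board.
- flux_jar: Bystander: jar 44 mm across, 50 mm high, at the right.

How it is judged:
On the way, in this order (a step that is already met when the one before it is completed fails the run):
1. the setting block stands fully down in its own slot, let go (horizontal distance between setting_block_center and slot2_floor below 0.006 m and z of setting_block_center in the frame of slot2_floor between 0.026 and 0.033 m and angle between setting_block_center's own z axis and vertical below 0.1 rad and contact force between the fingers and setting_block below 0.1 N and linear speed of setting_block below 0.01 m/s), for 0.2 s.
2. the plunger is pulled up to its stop by the gripper (value of joint index_pin above 0.015 m and contact force between the fingers and index_pin above 2 N), for 0.3 s.
At the end, for the whole second after the job is handed in: The fingers hold the index plunger at least 15 mm up (of 18 mm; pin clear of its hole) through the last second, and the setting block stands upright (within 0.1 rad) on the floor of its own slot (centre within 6 mm sideways, 26 to 33 mm above the slot floor), at rest and not touched (all of step 1 and all of step 2 and contact force between index_pin and setting_block below 0.1 N); the arm keeps its last pose, push and grip.
It fails at once if the plunger is pulled before the block is in its slot (value of joint index_pin above 0.005 m and not (horizontal distance between setting_block_center and slot2_floor below 0.006 m and z of setting_block_center in the frame of slot2_floor between 0.026 and 0.033 m and angle between setting_block_center's own z axis and vertical below 0.1 rad)).
It fails at once if a bystander is moved by more than 30 mm (distance of any of small_block_center, large_block_center, spool_a, spool_b, screwdriver, cutters, spare_board, flux_jar from where it was at the start of the episode above 0.03 m).
It also fails if it takes over 58 s, if anything falls off the work surface, if the arm or the gripper's body presses on something with over 40 N, if the wrist force passes 120 N, or if a joint passes its speed limit or range.

### The arm

A 6-joint arm with a two-finger parallel gripper is mounted at the origin on the work surface. World frame = base frame: x ahead of the robot, y to its left, z up, the work surface at z = 0. Lengths are in m, angles in rad, forces in N, time in s.
With the tool pointing down it reaches from about 0.375 to 0.975 m from the base axis. Payload 3.8 kg.
Tool frame: the origin (TCP) lies midway between the tips of the shut fingers; the grasp point (between the pads) lies robot.grip_point_offset behind it (robot.grip_point_offset is the distance from the TCP to the grasp point, in m); z points along the fingers, y is the line along which they close (so a half turn about z gives the same grasp; the last joint's range is limited). The gripper opens to 85 mm and grips with 20 to 120 N. Pads are 22 mm wide; open, the fingers measure 114 mm over their backs; the gripper's body (76 mm by 85 mm) begins 54 mm behind the grasp point. The pads swing forward as they close: fully open they stand 13 mm farther back than shut.
Start: joints at [-1.322, 0.264, 1.604, -0, 1.274, -0.037], TCP at [0.19, -0.648, 0.231] pointing down, gripper open.
Joint ranges: [-2.63, 2.63], [-0.94, 2.18], [0.31, 2.57], [-1.31, 4.45], [0, 2.66], [-2.55, 2.55]. Speed limits (rad/s): [2.57, 2.57, 3.14, 3.14, 3.14, 3.14].

### API

Orientations are given as [roll, pitch, yaw] about the fixed x, y, z axes, in that order (R = Rz(yaw) Ry(pitch) Rx(roll)).
In Python, from cell import status, optics, job_done, robot gives the robot as it stands.
- The arm moves only by the shell command python3 -m handwheel 'ROWS' [FORCE]. ROWS is JSON, a list of rows, each a list of 7 numbers: the shift along the world's x, y, z in m, then the turn, a rotation vector about the world's x, y, z in rad, then the gripper's target within -1 to 1 (fully open at 1, half-way at 0, shut at -1). In form: [[tx, ty, tz, rx, ry, rz, hand], ...]. A call has 1 to 8 rows; each row shifts and turns the commanded pose from where the row before left it; what a row does not reach is not made up. A row lasts 1/10 s, in which the tool goes at most 50 mm and 8.59 degrees, less where a joint would pass 70% of its speed; a pose out of reach is approached as far as the arm can. A call is refused whole if a number of a shift passes 0.05 or a number of a turn 0.15, either way. A call with a gripper value outside its range is refused whole. The fingers move at their own pace and stop on an object; FORCE is the grip in N (left out, the last holds). Time passes only in rows, so rows that do not move let the fingers close. It gives the time, the measured TCP pose, the force, the opening and the grip force at its end, in the units of the state.
- status.get_obs(): the state, without advancing time (a new reading comes with each control period).
- optics.capture(name): name is "scene" or "side" or "wrist"; returns a dict with "pixels" (384x512x3 uint8, red, green, blue), "z_map" (384x512 float32, m along the optical axis (not along the pixel's ray), 0 where there is no reading), "fx", "fy", "cx", "cy" (pixels), "rvec" (rotation vector, rad) and "tvec" (3), from world to camera coordinates, as OpenCV has them; the wrist camera has in their place "tool_from_camera" (4x4, takes a point from camera to tool coordinates, whose origin is the TCP and whose axes are the flange's). Camera axes: x right, y down, z forward; pixel columns grow to the right and rows downward; lengths in m; the calibration is good to about 2 mm. A picture is of the moment at which its call begins: read the wrist's pose just before it.
- job_done(): hands the job in; it is judged then, once.
The state is a dict: "time_s": time; "q": joint angles; "qd": joint speeds; "joint_torque": joint torques, N m; "eef_pos": TCP position; "orientation": TCP orientation; "contact_force": force on the tool from outside, world axes, zero at the start; "ft_torque": the same for the moment, N m; "gripper_width": finger opening in m; "gripper_force": force on a finger pad.
Only numpy, scipy, OpenCV 4.12 (cv2) and the standard library are available. Lean on these libraries where they do the work, as an engineer would, in place of code of your own. Each camera call takes 0.05 s, during which the arm holds its last target. There are 200 camera calls.

## Working session

There is one attempt and no reset: what is moved stays moved. The work goes in short steps, Python scripts to look and compute and a shell command to move; the robot and the scene stay as the last step left them, time stands still between calls to the robot, and variables do not carry over. Pictures are saved under pics/ and viewed, at most 10 in all, crops included, and the job is handed in when it is done.

```bash
mkdir -p pics
cat > h.py <<'E'
import numpy as np, cv2
from cell import status, optics, job_done, robot
from scipy.spatial.transform import Rotation as R
def cap(n):
    o=status.get_obs(); c=optics.capture(n)
    K=np.array([[c['fx'],0,c['cx']],[0,c['fy'],c['cy']],[0,0,1]])
    if n=='wrist':
        T=np.eye(4); T[:3,:3]=R.from_euler('xyz',o['orientation']).as_matrix(); T[:3,3]=o['eef_pos']
        M=T@np.array(c['tool_from_camera'])
    else:
        W=np.eye(4); W[:3,:3]=cv2.Rodrigues(np.array(c['rvec'],float))[0]; W[:3,3]=np.ravel(c['tvec']); M=np.linalg.inv(W)
    return c['pixels'],c['z_map'],K,M
def cloud(z,K,M):
    v,u=np.mgrid[:z.shape[0],:z.shape[1]]
    P=np.stack([(u-K[0,2])/K[0,0]*z,(v-K[1,2])/K[1,1]*z,z],-1)
    return P@M[:3,:3].T+M[:3,3]
def plane(px,h,K,M):
    px=np.atleast_2d(px).astype(float); d=np.c_[px,np.ones(len(px))]@np.linalg.inv(K).T@M[:3,:3].T
    return M[:3,3]+d*((h-M[2,3])/d[:,2])[:,None]
def save(n,im,s=1): cv2.imwrite('pics/'+n,cv2.resize(im[...,::-1],None,fx=s,fy=s,interpolation=cv2.INTER_CUBIC))
E
python3 - <<'E'
from h import *
print(status.get_obs(), robot.grip_point_offset)
for n in('scene','side'):
    p,z,K,M=cap(n); save(n+'0.png',p,1.5); np.savez(n+'.npz',p=p,z=z,K=K,M=M); print(n,M.round(3).tolist(),K[0,0],(z>0).mean())
E
```

```text
{'time_s': 0.0, 'q': array([-1.32189757e+00,  2.64765839e-01,  1.60537295e+00,  5.74845279e-06,
        1.27369511e+00, -3.69025382e-02]), 'qd': array([ 0.00041774,  0.0010494 ,  0.0006274 ,  0.00061166, -0.00151377,
       -0.00012532]), 'joint_torque': array([-6.56422144e-04, -5.15110624e+01, -3.67316294e+01, -7.24939895e-07,
        1.30054518e-02, -1.51886729e-05]), 'eef_pos': array([ 0.19011902, -0.64691291,  0.22995405]), 'orientation': array([-3.13935314e+00, -8.81776256e-05,  2.85799511e-01]), 'contact_force': array([ 0.03297271,  0.27468493, -0.71871373]), 'ft_torque': array([-0.05057564,  0.01754253,  0.03733969]), 'gripper_force': 0.0, 'gripper_width': 0.08541270049830875} 0.0187
scene [[0.24, 0.839, -0.489, 1.196], [0.971, -0.211, 0.115, -0.104], [-0.007, -0.502, -0.865, 1.17], [0.0, 0.0, 0.0, 1.0]] 395.727026094419 0.99591064453125
side [[-0.934, -0.28, 0.223, 0.323], [-0.358, 0.705, -0.612, 0.781], [0.014, -0.651, -0.759, 0.986], [0.0, 0.0, 0.0, 1.0]] 386.31658683026126 0.9959462483723959
```

View pics/scene0.png

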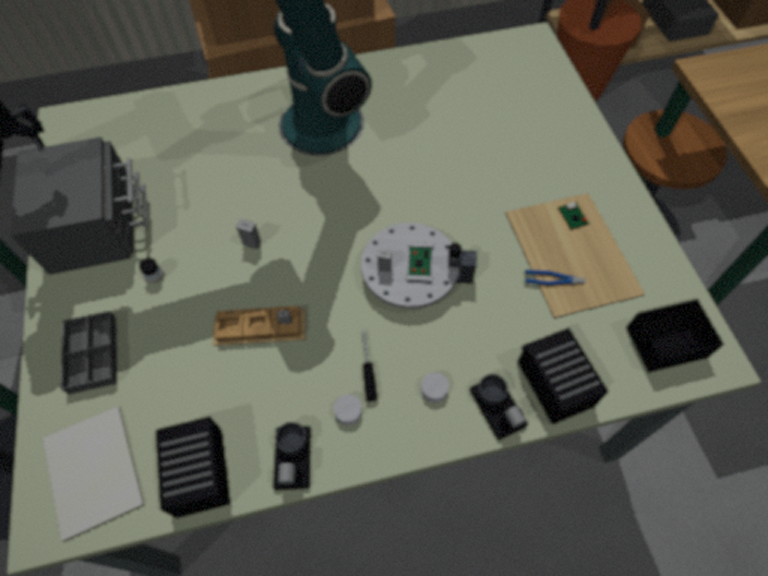

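View pics/side0.png

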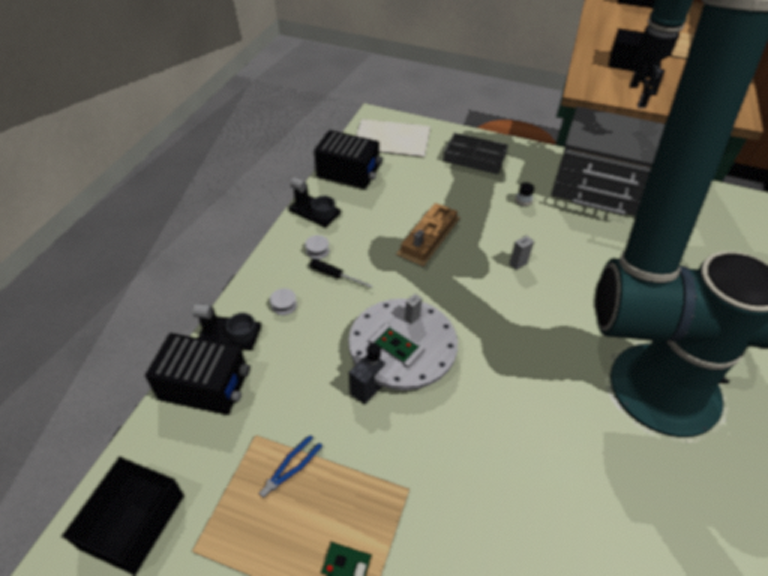

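Scene view (768-wide pixels) shows the round table at (408,264), the setting block at (385,262), the knob at (455,250) and the rack at (260,323). The small block is in the rack's right module, and the large block stands at (248,234). I'll turn these into positions using the depth map.

Run:
```python
from h import *
for n,rois in(('scene',dict(block=(375,245,396,290),knob=(445,238,464,262),table=(355,220,480,310),rack=(210,303,308,345),large=(235,215,262,250))),('side',dict(block=(402,293,425,325),knob=(364,338,384,366),table=(340,290,465,400),rack=(395,200,462,265),large=(508,232,536,270)))):
    d=np.load(n+'.npz'); C=cloud(d['z'],d['K'],d['M'])
    for k,(a,b,c,e) in rois.items():
        P=C[int(b/1.5):int(e/1.5),int(a/1.5):int(c/1.5)].reshape(-1,3); 
        lo,hi={'block':(.098,.115),'knob':(.108,.13),'table':(.040,.049),'rack':(.02,.04),'large':(.068,.085)}[k]
        Q=P[(P[:,2]>lo)&(P[:,2]<hi)]
        r=cv2.minAreaRect((Q[:,:2]*1000).astype(np.float32)) if len(Q) else 0
        print(n,k,len(Q),P[:,2].max().round(3),Q.mean(0).round(4) if len(Q) else '',r)
        if k=='table':
            h=cv2.minEnclosingCircle((Q[:,:2]*1000).astype(np.float32)); print(h)
```

```text
scene block 58 0.109 [0.5177 0.0469 0.1047] ((518.8006591796875, 46.94012451171875), (29.358463287353516, 23.007610321044922), 72.94747161865234)
scene knob 61 0.123 [0.548  0.1952 0.1166] ((546.0612182617188, 195.8931121826172), (26.773866653442383, 27.56201171875), 35.489200592041016)
scene table 2083 1.17 [0.5221 0.1013 0.0453] ((515.9918212890625, 106.29934692382812), (219.27227783203125, 218.24290466308594), 15.924517631530762)
((523.7017211914062, 121.67168426513672), 126.79476165771484)
scene rack 874 1.17 [ 0.5742 -0.2464  0.03  ] ((572.0808715820312, -248.56614685058594), (178.60000610351562, 68.7723617553711), 80.11888122558594)
scene large 86 1.17 [ 0.3481 -0.2348  0.0753] ((346.7359313964844, -235.28338623046875), (41.38014221191406, 28.181734085083008), 59.64157485961914)
side block 64 0.986 [0.5163 0.0531 0.1048] ((516.8809814453125, 51.57704162597656), (31.321807861328125, 21.68183135986328), 65.03580474853516)
side knob 79 0.986 [0.5439 0.2037 0.1164] ((544.5377197265625, 202.086669921875), (25.93385124206543, 24.456806182861328), 9.60404109954834)
side table 2506 0.986 [0.508  0.1143 0.0451] ((513.5155639648438, 116.20849609375), (218.3177947998047, 232.04281616210938), 22.944583892822266)
((522.2418212890625, 126.2138671875), 130.0378875732422)
side rack 540 0.986 [ 0.5708 -0.2348  0.0289] ((571.9183959960938, -244.25717163085938), (187.35630798339844, 67.21031951904297), 80.21367645263672)
side large 77 0.986 [ 0.346  -0.2281  0.0744] ((345.934326171875, -230.32342529296875), (39.69713592529297, 27.842357635498047), 55.56245040893555)
```

```bash
python3 -m handwheel '[[0.03,0.03,0.02,0,0,0,1],[0.03,0.03,0.02,0,0,0,1],[0.03,0.03,0.02,0,0,0,1],[0.03,0.03,0.02,0,0,0,1],[0.03,0.03,0,0,0,0,1],[0.03,0.03,0,0,0,0,1],[0.03,0.03,0,0,0,0,1],[0.03,0.03,0,0,0,0,1]]'
python3 -m handwheel '[[0.025,0.03,0,0,0,0,1],[0.025,0.03,0,0,0,0,1],[0.02,0.03,0,0,0,0,1],[0.02,0.03,0,0,0,0,1],[0,0.03,0,0,0,0,1],[0,0,0,0,0,0,1],[0,0,0,0,0,0,1]]'
python3 - <<'E'
from h import *
p,z,K,M=cap('wrist'); save('w1.png',p,1.5); np.savez('w1.npz',p=p,z=z,K=K,M=M); o=status.get_obs(); print(o['eef_pos'],o['orientation'],M.round(3),K)
E
```

```text
time_s: 0.9
eef_pos: [0.4311, -0.406, 0.3108]
orientation: [-3.141, 0.0, 0.286]
contact_force: [-0.5, -0.1, -0.1]
gripper_width: 0.0854
gripper_force: 0.0
time_s: 1.6
eef_pos: [0.5202, -0.2571, 0.3109]
orientation: [3.142, 0.001, 0.287]
contact_force: [-0.1, -0.5, 0.2]
gripper_width: 0.0852
gripper_force: 0.0
[ 0.52010925 -0.25785085  0.31101186] [3.14133778e+00 5.44636439e-04 2.86195599e-01] [[ 0.284 -0.914 -0.291  0.593]
 [-0.959 -0.271 -0.086 -0.235]
 [ 0.     0.303 -0.953  0.453]
 [ 0.     0.     0.     1.   ]] [[320.43920594   0.         257.69454908]
 [  0.         320.43920594 192.83217179]
 [  0.           0.           1.        ]]
```

View pics/w1.png

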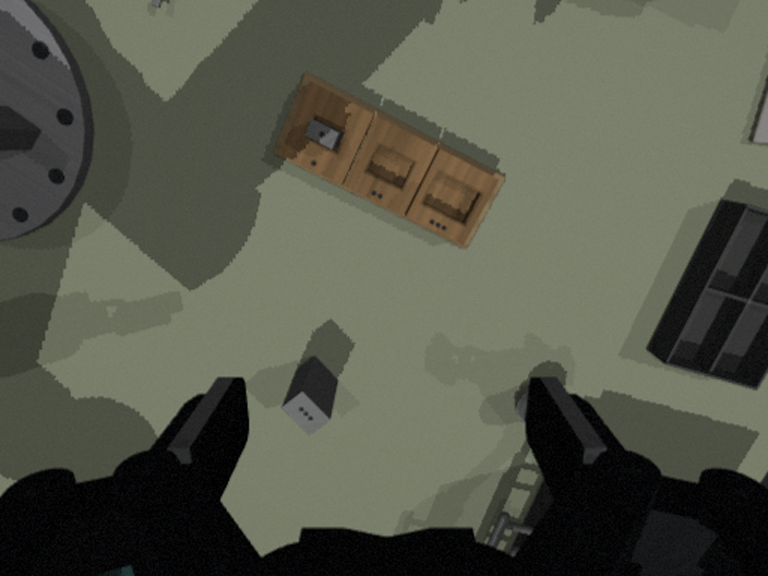

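Wrist view: the rack's middle module has two dots and an empty slot at (388,165). The three-dot slot is at (452,196), and the small block is at (323,134) in the one-dot module. The large block is at (306,408), clear of the rack. I'll measure the slot, then move over the block.

```bash
cat > rack.py <<'E'
from h import *
def rack(p,z,K,M,near):
    C=cloud(z,K,M); hsv=cv2.cvtColor(p,cv2.COLOR_RGB2HSV)
    top=(abs(C[...,2]-.030)<.004)&(np.hypot(C[...,0]-.572,C[...,1]+.246)<.13)&(hsv[...,1]>70)
    Q=C[top][:,:2]; r=cv2.minAreaRect((Q*1000).astype(np.float32)); print('modules',len(Q),C[top][:,2].mean().round(4),r)
    filled=cv2.morphologyEx(top.astype(np.uint8),cv2.MORPH_CLOSE,np.ones((5,5)))
    hole=((C[...,2]<.0245)&(np.hypot(C[...,0]-near[0],C[...,1]-near[1])<.035)).astype(np.uint8)
    # pocket = non-top region surrounded by the top; cast its outline onto rim plane
    non=(1-top.astype(np.uint8)); n,l,s,c=cv2.connectedComponentsWithStats(non)
    for i in range(1,n):
        if 60<s[i,4]<6000:
            v,u=np.where(l==i); P=plane(np.c_[u,v],.030,K,M)[:,:2]
            rr=cv2.minAreaRect((P*1000).astype(np.float32)); print('hole',s[i,4],c[i].round(1),np.round(rr[0],1),np.round(rr[1],1),round(rr[2],1))
if __name__=='__main__':
    d=np.load('w1.npz'); rack(d['p'],d['z'],d['K'],d['M'],(.572,-.246))
E
python3 rack.py
python3 -m handwheel '[[-0.01,0.04,0,0,0,0,1],[-0.01,0.04,0,0,0,0,1],[-0.01,0.04,0,0,0,0,1],[-0.01,0.04,0,0,0,0,1],[-0.01,0.04,0,0,0,0,1],[-0.01,0.04,0,0,0,0,1],[0,0.03,0,0,0,0,1],[0,0,0,0,0,0,1]]'
python3 - <<'E'
from h import *
p,z,K,M=cap('wrist'); save('w2.png',p,1.5); np.savez('w2.npz',p=p,z=z,K=K,M=M); o=status.get_obs(); print(o['eef_pos'],o['orientation'])
E
```

```text
modules 5359 0.0292 ((570.6297607421875, -244.683837890625), (178.22207641601562, 64.1401138305664), 80.2167739868164)
hole 365 [216.   88.6] [ 580.8 -184.5] [30.1 18.4] 79.3
hole 508 [259.5 110.3] [ 570.4 -244.5] [33.8 24.5] 80.9
hole 731 [300.3 131. ] [ 560.3 -303.3] [41.8 30.4] 80.8
time_s: 2.45
eef_pos: [0.4601, 0.0141, 0.3115]
orientation: [-3.141, -0.001, 0.288]
contact_force: [-0.1, -0.3, -0.3]
gripper_width: 0.0851
gripper_force: 0.0
[0.46035727 0.01259717 0.31141898] [ 3.14099938e+00 -3.79004609e-04  2.87388023e-01]
```

View pics/w2.png

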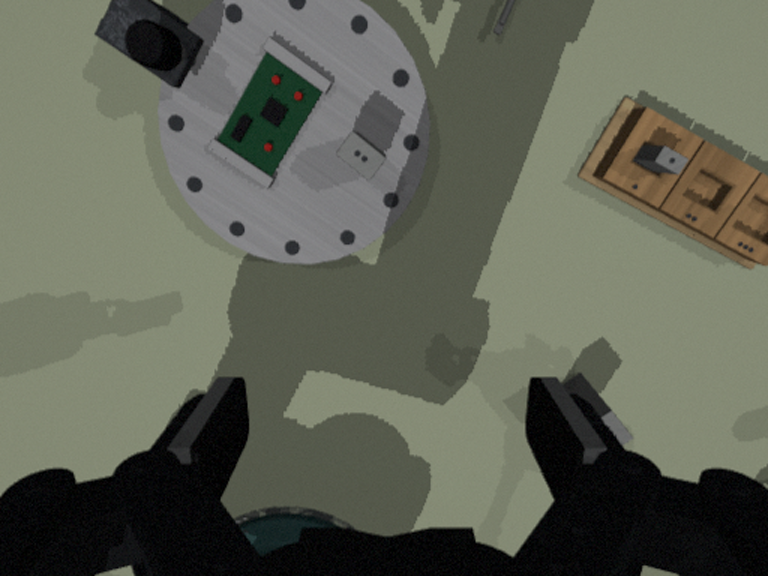

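Wrist view: the block's two-dot top is at (361,156), the knob at (152,44), and the circuit board at (270,112).

```bash
cat > fb.py <<'E'
from h import *
import sys
def fb(f,h=.105,c=(.518,.049),name='block',s=20):
    d=np.load(f); p,z,K,M=d['p'],d['z'],d['K'],d['M']; C=cloud(z,K,M)
    m=(abs(C[...,2]-h)<.006)&(np.hypot(C[...,0]-c[0],C[...,1]-c[1])<.04)
    v,u=np.where(m); P=plane(np.c_[u,v],C[m][:,2].mean(),K,M)[:,:2]
    r=cv2.minAreaRect((P*1000).astype(np.float32)); print(name,len(P),C[m][:,2].mean().round(4),np.round(r[0],1),np.round(r[1],1),round(r[2],1),'mean',P.mean(0).round(4)); return r
if __name__=='__main__':
    fb('w2.npz'); fb('w2.npz',.118,(.546,.198),'knob')
    d=np.load('w2.npz'); C=cloud(d['z'],d['K'],d['M'])
    m=(abs(C[...,2]-.045)<.004)&(np.hypot(C[...,0]-.52,C[...,1]-.1)<.14); Q=(C[m][:,:2]*1000).astype(np.float32)
    h=cv2.convexHull(Q)[:,0]; A=np.c_[2*h,np.ones(len(h))]; s=np.linalg.lstsq(A,(h**2).sum(1),rcond=None)[0]; print('table',s[:2],np.sqrt(s[2]+s[0]**2+s[1]**2))
    hsv=cv2.cvtColor(d['p'],cv2.COLOR_RGB2HSV); g=(hsv[...,1]>90)&(abs(hsv[...,0].astype(int)-65)<25)&(np.hypot(C[...,0]-.52,C[...,1]-.1)<.14)
    print('board',cv2.minAreaRect((C[g][:,:2]*1000).astype(np.float32)),C[g][:,2].mean())
E
python3 fb.py
```

```text
block 563 0.1042 [516.1  50.4] [29.8 20. ] 68.7 mean [0.5162 0.0504]
knob 735 0.1167 [544.4 197.9] [27.2 27. ] 72.0 mean [0.5445 0.1978]
table [515.3239921  110.47166568] 109.82851016825626
board ((512.2511596679688, 101.24885559082031), (269.5982360839844, 105.73260498046875), 56.948909759521484) 0.2336794267469131
```

```bash
python3 -m handwheel '[[0.008,0.0054,-0.01,0,0,0.13,1],[0.008,0.0054,-0.01,0,0,0.13,1],[0.008,0.0054,-0.01,0,0,0.13,1],[0.008,0.0054,-0.01,0,0,0.13,1],[0.008,0.0054,-0.01,0,0,0.13,1],[0.008,0.0054,-0.01,0,0,0.13,1],[0.008,0.0054,-0.01,0,0,0.13,1],[0,0,0,0,0,0,1]]'
python3 -m handwheel '[[0,0,0,0,0,0,1],[0,0,0,0,0,0,1]]'
python3 - <<'E'
from h import *
import fb
o=status.get_obs(); print(o['eef_pos'],o['orientation'],o['q'].round(2))
p,z,K,M=cap('wrist'); save('w3.png',p,1.5); np.savez('w3.npz',p=p,z=z,K=K,M=M)
fb.fb('w3.npz'); fb.fb('w3.npz',.118,(.5445,.198),'knob')
E
```

```text
time_s: 3.3
eef_pos: [0.5163, 0.0485, 0.2393]
orientation: [-3.139, 0.002, 1.194]
contact_force: [-0.8, -0.4, 0.1]
gripper_width: 0.0857
gripper_force: 0.0
time_s: 3.5
eef_pos: [0.5165, 0.0491, 0.2418]
orientation: [3.141, 0.0, 1.192]
contact_force: [-0.4, -0.3, 0.2]
gripper_width: 0.0852
gripper_force: 0.0
[0.51649915 0.04909026 0.24182578] [3.14097152e+00 1.22978767e-04 1.19238454e+00] [ 0.05 -0.04  1.92 -0.    1.26  0.43]
block 722 0.1041 [515.9  51.2] [29.9 19.2] 68.4 mean [0.516  0.0513]
knob 164 0.1155 [540.1 188.3] [ 5.2 19.9] 68.4 mean [0.5403 0.189 ]
```

```bash
python3 -m handwheel '[[-0.0005,0.0018,-0.03,0,0,0,1],[0,0,-0.03,0,0,0,1],[0,0,-0.03,0,0,0,1],[0,0,-0.03,0,0,0,1],[0,0,-0.02,0,0,0,1],[0,0,-0.02,0,0,0,1],[0,0,-0.012,0,0,0,1],[0,0,0,0,0,0,1]]'
python3 -m handwheel '[[0,0,0,0,0,0,1],[0,0,0,0,0,0,-1],[0,0,0,0,0,0,-1],[0,0,0,0,0,0,-1],[0,0,0,0,0,0,-1],[0,0,0,0,0,0,-1],[0,0,0,0,0,0,-1],[0,0,0,0,0,0,-1]]' 50
```

```text
time_s: 4.35
eef_pos: [0.5144, 0.0517, 0.068]
orientation: [-3.139, 0.001, 1.195]
contact_force: [-0.1, -0.2, -0.3]
gripper_width: 0.0855
gripper_force: 0.0
time_s: 5.15
eef_pos: [0.5163, 0.052, 0.0697]
orientation: [3.141, -0.0, 1.196]
contact_force: [0.2, -1.1, 2.8]
gripper_width: 0.0195
gripper_force: 53.1
```

```bash
python3 -m handwheel '[[0,0,0.02,0,0,0,-1],[0,0,0.04,0,0,0,-1],[0,0,0.04,0,0,0,-1],[0,0,0.03,0,0,0,-1],[0,-0.02,0.01,0,0,0,-1],[0.006,-0.03,0,0,0,0.03,-1],[0.006,-0.04,0,0,0,0.03,-1],[0.006,-0.04,0,0,0,0.03,-1]]'
python3 -m handwheel '[[0.006,-0.04,0,0,0,0.03,-1],[0.006,-0.04,0,0,0,0.03,-1],[0.006,-0.04,0,0,0,0.03,-1],[0.006,-0.04,0,0,0,0.03,-1],[0.004,-0.036,0,0,0,0,-1],[0,-0.02,0,0,0,0,-1],[0,0,0,0,0,0,-1],[0,0,0,0,0,0,-1]]'
python3 -m handwheel '[[0,0,0,0,0,0,-1],[0,0,0,0,0,0,-1]]'
python3 - <<'E'
from h import *
from rack import rack
o=status.get_obs(); print(o['eef_pos'],o['orientation'],o['gripper_width'])
p,z,K,M=cap('wrist'); save('w4.png',p,1.5); np.savez('w4.npz',p=p,z=z,K=K,M=M)
rack(p,z,K,M,(.57,-.245))
E
```

```text
time_s: 5.95
eef_pos: [0.533, -0.0787, 0.2085]
orientation: [-3.14, -0.0, 1.288]
contact_force: [0.7, -0.1, -2.7]
gripper_width: 0.019
gripper_force: 52.7
time_s: 6.75
eef_pos: [0.561, -0.2933, 0.2082]
orientation: [-3.139, -0.002, 1.405]
contact_force: [0.4, -0.2, -2.6]
gripper_width: 0.0195
gripper_force: 52.6
time_s: 6.95
eef_pos: [0.5617, -0.2925, 0.2092]
orientation: [-3.141, -0.001, 1.407]
contact_force: [0.8, -0.5, -0.8]
gripper_width: 0.0193
gripper_force: 52.6
[ 0.56171719 -0.29254839  0.20916453] [-3.14109926e+00 -5.21340359e-04  1.40725735e+00] 0.019275409782607406
modules 9189 0.0292 ((570.1817016601562, -244.67752075195312), (178.39138793945312, 64.06494140625), 80.17317199707031)
hole 679 [260.3  54. ] [ 581.  -184.7] [29.  20.2] 80.7
hole 856 [259.7 120.8] [ 569.7 -244.6] [34.2 25.2] 78.0
hole 1123 [259.  178.9] [ 560.  -302.6] [40.8 29.6] 80.7
```

View pics/w4.png

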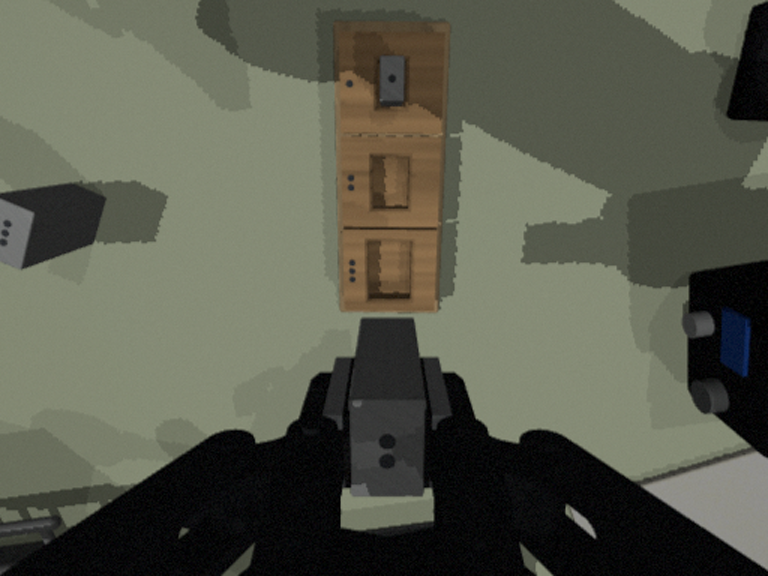

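Wrist view: the block is held upright, with its top at (387,447). The two-dot slot is at (390,182), directly ahead. I'll measure the block's offset in the hand.

Run:
```python
from h import *
d=np.load('w4.npz'); p,z,K,M=d['p'],d['z'],d['K'],d['M']; C=cloud(z,K,M)
B=np.zeros(z.shape,bool); B[264:332,231:285]=1
print(np.median(C[295:320,245:275,2]))
h=np.median(C[295:320,245:275,2]); m=B&(abs(C[...,2]-h)<.003)
v,u=np.where(m); P=plane(np.c_[u,v],h,K,M)[:,:2]
print(cv2.minAreaRect((P*1000).astype(np.float32)),P.mean(0),len(P))
F=C[222:258,246:272].reshape(-1,3); print(F.mean(0)); 
A=np.c_[F[:,0],F[:,2],np.ones(len(F))]; s=np.linalg.lstsq(A,F[:,1],rcond=None)[0]; print('front face y=',s, F[:,2].min(),F[:,2].max())
```

```text
0.24382543029086517
((560.2155151367188, -292.74737548828125), (30.28569793701172, 21.40305519104004), 80.68594360351562) [ 0.56028906 -0.29228725] 3547
[ 0.56296373 -0.27873872  0.2202702 ]
front face y= [-0.03883032  0.15697755 -0.29145613] 0.19936795600434967 0.3511700815479925
```

```bash
python3 -m handwheel '[[0.0045,0.024,0,0,0,-0.003,-1],[0.0045,0.024,0,0,0,0,-1],[0,0,-0.04,0,0,0,-1],[0,0,-0.04,0,0,0,-1],[0,0,-0.04,0,0,0,-1],[0,0,-0.027,0,0,0,-1],[0,0,0,0,0,0,-1],[0,0,0,0,0,0,-1]]'
python3 -m handwheel '[[0,0,0,0,0,0,-1],[0,0,-0.004,0,0,0,-1],[0,0,-0.004,0,0,0,-1],[0,0,0,0,0,0,-1]]'
```

```text
time_s: 7.8
eef_pos: [0.5708, -0.2454, 0.0625]
orientation: [-3.141, -0.0, 1.404]
contact_force: [0.5, 0.4, -1.7]
gripper_width: 0.0194
gripper_force: 52.4
time_s: 8.2
eef_pos: [0.5711, -0.2462, 0.0547]
orientation: [3.141, 0.0, 1.403]
contact_force: [0.4, 0.2, -1.5]
gripper_width: 0.0194
gripper_force: 52.8
```

```bash
python3 -m handwheel '[[-0.0003,0.001,-0.002,0,0,0,-1],[0,0,-0.003,0,0,0,-1],[0,0,-0.003,0,0,0,-1],[0,0,0,0,0,0,-1],[0,0,0,0,0,0,-1]]'
python3 -m handwheel '[[0,0,-0.003,0,0,0,-1],[0,0,-0.003,0,0,0,-1],[0,0,0,0,0,0,-1],[0,0,0,0,0,0,-1]]'
```

```text
time_s: 8.7
eef_pos: [0.5699, -0.2448, 0.0456]
orientation: [-3.14, -0.0, 1.403]
contact_force: [0.1, -0.1, -2.6]
gripper_width: 0.0193
gripper_force: 52.7
time_s: 9.1
eef_pos: [0.5702, -0.2449, 0.0399]
orientation: [-3.141, -0.0, 1.403]
contact_force: [0.6, 0.8, -2.2]
gripper_width: 0.0195
gripper_force: 52.7
```

It slides in freely. I'll lower the last millimetre until it touches the floor.

```bash
python3 -m handwheel '[[0,0,-0.001,0,0,0,-1],[0,0,-0.0005,0,0,0,-1],[0,0,0,0,0,0,-1],[0,0,0,0,0,0,-1]]'
```

```text
time_s: 9.5
eef_pos: [0.5705, -0.245, 0.0388]
orientation: [3.142, -0.0, 1.403]
contact_force: [0.2, 0.2, -2.6]
gripper_width: 0.0193
gripper_force: 52.7
```

```bash
python3 -m handwheel '[[0,0,-0.001,0,0,0,-1],[0,0,0,0,0,0,-1],[0,0,0,0,0,0,-1]]'; python3 -m handwheel '[[0,0,-0.0005,0,0,0,-1],[0,0,0,0,0,0,-1],[0,0,0,0,0,0,-1]]'
```

```text
time_s: 9.8
eef_pos: [0.5707, -0.2451, 0.0387]
orientation: [3.141, 0.0, 1.403]
contact_force: [-2.5, 2.3, 6.8]
gripper_width: 0.0199
gripper_force: 53.6
time_s: 10.1
eef_pos: [0.5706, -0.2451, 0.0387]
orientation: [3.141, 0.0, 1.403]
contact_force: [-3.3, 0.7, 8.3]
gripper_width: 0.0194
gripper_force: 54.2
```

On the floor. I'll release, retract and check.

```bash
python3 -m handwheel '[[0,0,0.0005,0,0,0,1],[0,0,0,0,0,0,1],[0,0,0,0,0,0,1],[0,0,0,0,0,0,1],[0,0,0,0,0,0,1],[0,0,0,0,0,0,1],[0,0,0,0,0,0,1],[0,0,0,0,0,0,1]]'
python3 -m handwheel '[[0,0,0.01,0,0,0,1],[0,0,0.03,0,0,0,1],[0,0,0.04,0,0,0,1],[0,0,0.04,0,0,0,1],[0,0,0.04,0,0,0,1],[0,-0.04,0.02,0,0,0,1],[0,0,0,0,0,0,1],[0,0,0,0,0,0,1]]'
python3 - <<'E'
from h import *
import fb
from rack import rack
p,z,K,M=cap('wrist'); save('w5.png',p[:,80:440],1.5); np.savez('w5.npz',p=p,z=z,K=K,M=M)
rack(p,z,K,M,(.57,-.245)); fb.fb('w5.npz',.074,(.570,-.245))
E
```

```text
time_s: 10.9
eef_pos: [0.5705, -0.245, 0.0377]
orientation: [3.142, 0.0, 1.403]
contact_force: [-0.3, -0.2, -0.5]
gripper_width: 0.0857
gripper_force: 0.0
time_s: 11.7
eef_pos: [0.5708, -0.2858, 0.2193]
orientation: [3.139, 0.0, 1.401]
contact_force: [-0.4, -0.4, 0.2]
gripper_width: 0.0852
gripper_force: 0.0
modules 8277 0.0292 ((570.2426147460938, -244.68887329101562), (177.29220581054688, 64.17538452148438), 80.2430648803711)
hole 600 [251.1  64.5] [ 580.3 -185.4] [28.7 17.5] 80.3
hole 980 [250.6 131.7] [ 569.1 -248.4] [40.5 25. ] 80.3
hole 1020 [251.6 183.7] [ 560.1 -303. ] [40.3 29.5] 80.3
block 746 0.0733 [ 569. -246.] [29.2 19. ] 80.3 mean [ 0.5691 -0.2459]
```

View pics/w5.png

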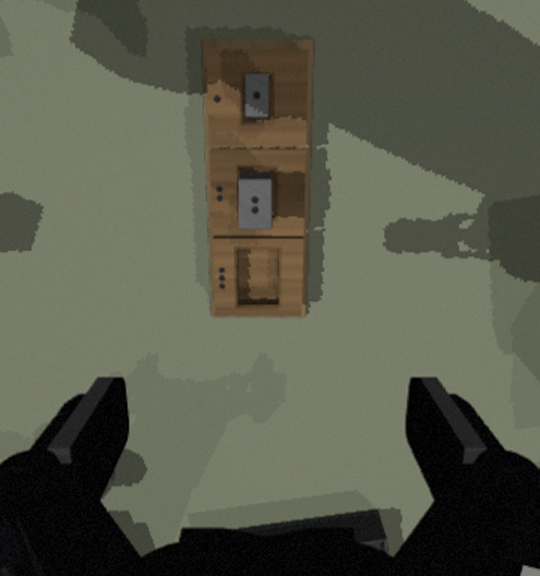

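Wrist view: the block stands down in the two-dot slot at (255,204) in the crop. Its top is at 73 mm and it is centred within 2 mm. Next I'll approach the knob.

```bash
python3 -m handwheel '[[-0.004,0.04,0.01,0,0,-0.02,1],[-0.004,0.04,0.01,0,0,-0.02,1],[-0.004,0.04,0.01,0,0,-0.02,1],[-0.004,0.04,0,0,0,-0.02,1],[-0.004,0.04,0,0,0,-0.02,1],[-0.004,0.04,0,0,0,-0.02,1],[-0.004,0.04,0,0,0,-0.02,1],[-0.004,0.04,0,0,0,-0.017,1]]'
python3 -m handwheel '[[-0.004,0.04,0,0,0,0,1],[-0.003,0.04,0,0,0,0,1],[0,0.03,0,0,0,0,1],[0,0,0,0,0,0,1],[0,0,0,0,0,0,1],[0,0,0,0,0,0,1]]'
python3 - <<'E'
from h import *
import fb
o=status.get_obs(); print(o['eef_pos'],o['orientation'],o['q'].round(2))
p,z,K,M=cap('wrist'); save('w6.png',p,1.5); np.savez('w6.npz',p=p,z=z,K=K,M=M)
fb.fb('w6.npz',.118,(.5445,.198),'knob')
C=cloud(z,K,M); m=(abs(C[...,2]-.078)<.004)&(np.hypot(C[...,0]-.55,C[...,1]-.22)<.06); print('bracket',cv2.minAreaRect((C[m][:,:2]*1000).astype(np.float32)))
E
```

```text
time_s: 12.55
eef_pos: [0.5365, 0.0373, 0.246]
orientation: [-3.138, 0.001, 1.246]
contact_force: [0.6, 0.2, 0.1]
gripper_width: 0.0851
gripper_force: 0.0
time_s: 13.15
eef_pos: [0.5307, 0.1444, 0.2468]
orientation: [-3.14, 0.001, 1.246]
contact_force: [0.2, -0.3, -0.6]
gripper_width: 0.0853
gripper_force: 0.0
[0.53071012 0.14443771 0.24676391] [-3.14006478e+00  1.42336212e-03  1.24589152e+00] [ 0.22  0.02  1.85 -0.    1.27  0.55]
knob 864 0.1168 [544.6 200.1] [26.6 26.5] 71.4 mean [0.5444 0.2001]
bracket ((549.9895629882812, 218.20542907714844), (61.73747634887695, 39.65883255004883), 72.41468811035156)
```

View pics/w6.png

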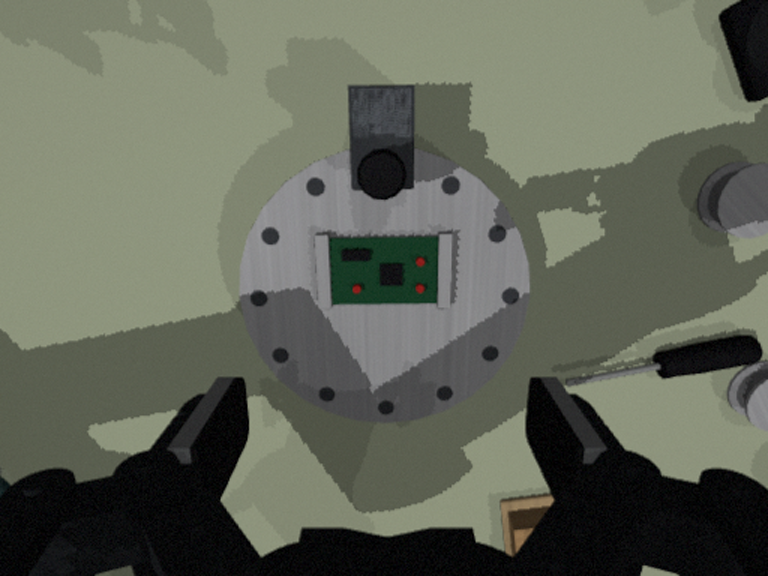

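Wrist view: the knob is at (381,174), clear on both sides along the closing direction. The bracket is behind it and the yaw is aligned. Moving over the knob and descending.

```bash
python3 -m handwheel '[[0.007,0.0275,0,0,0,0.005,1],[0.007,0.0275,0,0,0,0,1],[0,0,-0.02,0,0,0,1],[0,0,-0.02,0,0,0,1],[0,0,-0.02,0,0,0,1],[0,0,-0.02,0,0,0,1],[0,0,0,0,0,0,1],[0,0,0,0,0,0,1]]'
python3 -m handwheel '[[0,0,0,0,0,0,1],[0,0,0,0,0,0,1]]'
```

```text
time_s: 14.0
eef_pos: [0.5454, 0.199, 0.1676]
orientation: [-3.141, 0.001, 1.249]
contact_force: [0.7, -0.1, -0.7]
gripper_width: 0.0853
gripper_force: 0.0
time_s: 14.2
eef_pos: [0.5466, 0.2, 0.1695]
orientation: [3.139, -0.002, 1.25]
contact_force: [1.0, -0.3, -0.2]
gripper_width: 0.0857
gripper_force: 0.0
```

```bash
python3 -m handwheel '[[-0.0015,0,-0.02,0,0,0,1],[0,0,-0.02,0,0,0,1],[0,0,-0.02,0,0,0,1],[0,0,-0.015,0,0,0,1],[0,0,-0.006,0,0,0,1],[0,0,0,0,0,0,1],[0,0,0,0,0,0,1]]'
python3 -m handwheel '[[0,0,0,0,0,0,-1],[0,0,0,0,0,0,-1],[0,0,0,0,0,0,-1],[0,0,0,0,0,0,-1],[0,0,0,0,0,0,-1],[0,0,0,0,0,0,-1],[0,0,0,0,0,0,-1],[0,0,0,0,0,0,-1]]' 80
```

```text
time_s: 14.9
eef_pos: [0.5447, 0.2002, 0.0877]
orientation: [3.14, -0.001, 1.251]
contact_force: [-0.2, -0.2, 0.5]
gripper_width: 0.0855
gripper_force: 0.0
time_s: 15.7
eef_pos: [0.5458, 0.1997, 0.0879]
orientation: [3.138, -0.001, 1.251]
contact_force: [4.4, -3.2, 3.7]
gripper_width: 0.0259
gripper_force: 78.6
```

```bash
python3 -m handwheel '[[0,0,0.003,0,0,0,-1],[0,0,0.003,0,0,0,-1],[0,0,0.003,0,0,0,-1],[0,0,0,0,0,0,-1],[0,0,0,0,0,0,-1]]'
python3 -m handwheel '[[0,0,0.003,0,0,0,-1],[0,0,0.003,0,0,0,-1],[0,0,0.002,0,0,0,-1],[0,0,0,0,0,0,-1],[0,0,0,0,0,0,-1]]'
```

```text
time_s: 16.2
eef_pos: [0.5457, 0.1997, 0.0953]
orientation: [3.138, -0.001, 1.251]
contact_force: [8.8, -1.9, -6.7]
gripper_width: 0.0256
gripper_force: 79.0
time_s: 16.7
eef_pos: [0.5457, 0.1996, 0.1028]
orientation: [3.138, -0.001, 1.251]
contact_force: [9.0, -1.2, -9.4]
gripper_width: 0.0258
gripper_force: 79.1
```

```bash
python3 -m handwheel '[[0,0,0.0015,0,0,0,-1],[0,0,0.001,0,0,0,-1],[0,0,0,0,0,0,-1],[0,0,0,0,0,0,-1]]'
python3 -m handwheel '[[0,0,0.0015,0,0,0,-1],[0,0,0,0,0,0,-1],[0,0,0,0,0,0,-1]]'
```

```text
time_s: 17.1
eef_pos: [0.5457, 0.1996, 0.1051]
orientation: [3.138, -0.001, 1.251]
contact_force: [10.2, -1.0, -10.3]
gripper_width: 0.0259
gripper_force: 79.1
time_s: 17.4
eef_pos: [0.5457, 0.1996, 0.106]
orientation: [3.138, -0.001, 1.251]
contact_force: [11.4, -1.2, -12.2]
gripper_width: 0.0255
gripper_force: 80.9
```

At the stop, after 18.1 mm of travel and with the force rising. I'll check the knob and block by camera while holding.

```bash
python3 -m handwheel '[[0,0,0,0,0,0,-1],[0,0,0,0,0,0,-1],[0,0,0,0,0,0,-1],[0,0,0,0,0,0,-1],[0,0,0,0,0,0,-1]]'
python3 - <<'E'
from h import *
import fb
p,z,K,M=cap('wrist'); save('w7.png',p,1.5)
C=cloud(z,K,M); m=(np.hypot(C[...,0]-.5445,C[...,1]-.1995)<.010)&(C[...,2]<.15)&(z>0); print('knob pts z',m.sum(),np.percentile(C[m][:,2],[50,95]) if m.any() else '')
p,z,K,M=cap('scene'); np.savez('s2.npz',p=p,z=z,K=K,M=M); fb.fb('s2.npz',.074,(.570,-.245))
E
```

```text
time_s: 17.9
eef_pos: [0.5456, 0.1996, 0.106]
orientation: [3.138, -0.001, 1.251]
contact_force: [11.3, -0.1, -12.2]
gripper_width: 0.0257
gripper_force: 80.9
knob pts z 2087 [0.13514739 0.13614135]
block 64 0.0743 [ 572.1 -249.2] [30.3 21.1] 75.9 mean [ 0.5716 -0.2495]
```

View pics/w7.png

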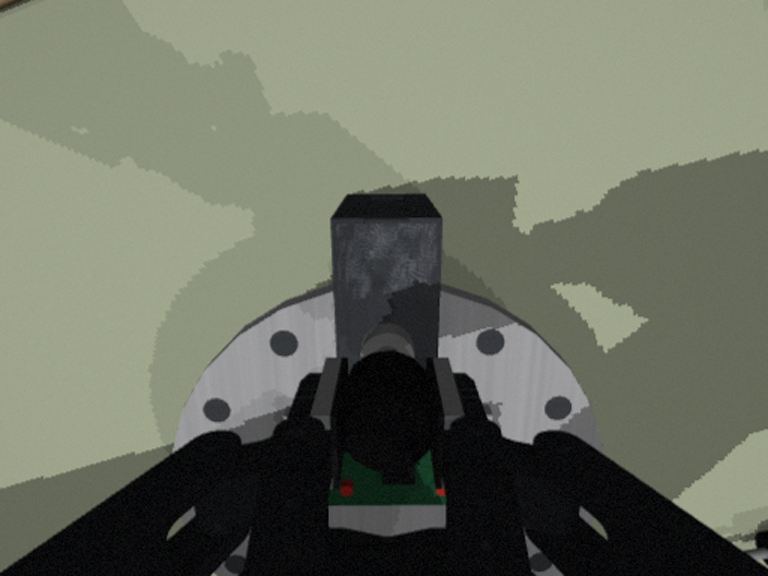

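The wrist view shows the knob held between the pads at (387,410). Its top is at about 135 mm, up from 117 mm, so the plunger is fully pulled. The block is still in its slot.

```bash
python3 -c "
from cell import job_done
print(job_done())"
```

```text
the job is handed in; nothing more can be done
None
```

The setting block is down in its two-dot slot and released, the gripper is holding the plunger knob up at its stop, and the job is handed in; no verdict came back.

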